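# Open the child-safe soaking jar and take out its basket

### The arm

A 7-joint arm with a two-finger parallel gripper is mounted at the origin on a cart in front of the work surface, level with it; the furniture and walls round the work are solid. World frame = base frame: x ahead of the robot, y to its left, z up, the work surface at z = 0. Lengths are in m, angles in rad, forces in N, time in s.
With the tool pointing down it reaches from about 0.35 to 0.9 m from the base axis. Payload 7.2 kg.
Tool frame: the origin (TCP) lies on the front face of the gripper's body, between the roots of the fingers; the fingertips stand 80 mm ahead of it and the grasp point (between the pads) lies 61 mm ahead of it; z points along the fingers, y is the line along which they close (so a half turn about z gives the same grasp; the last joint's range is limited). The gripper opens to 88 mm and grips with 3 to 60 N. Pads are 20 mm wide; open, the fingers measure 115 mm over their backs; the gripper's body (75 mm by 178 mm) begins 61 mm behind the grasp point.
Start: joints at [-1.194, 0.411, -0.013, 1.596, 0.006, 1.134, -0.082], TCP at [0.269, 0.564, 0.303] pointing down, gripper open.
Joint ranges: [-2.95, 2.95], [-0.29, 1.99], [-1.47, 1.44], [0.14, 2.54], [-1.03, 4.17], [0.13, 1.85], [-2.86, 2.86]. Speed limits (rad/s): [2.39, 2.39, 3.01, 3.01, 3.14, 3.14, 3.14].

### API

Orientations are given as a 3x3 rotation matrix whose columns are the frame's x, y, z axes.
In Python, from cell import robot gives the robot as it stands. The module is installed in compiled form; this text tells all that it offers.
- The arm moves only by the tool play_rows, never from a script. Its argument "motion" is text: rows parted by semicolons, each of 5 numbers parted by spaces: the gripper's target within -1 to 1 (fully open at 1, half-way at 0, shut at -1), then the shift along the tool's x, y, z in m, then the turn about the tool's z in degrees. A call has 1 to 8 rows; each row is the pose to reach, as a shift and turn from the pose commanded when the call began, along the tool's axes at that moment; what a row does not reach only later rows make up. A row lasts 1/10 s, in which the tool goes at most 50 mm and 8.59 degrees, less where a joint would pass 70% of its speed; a pose out of reach is approached as far as the arm can. A call with a gripper value outside its range is refused whole. The fingers move at their own pace and stop on an object; "newtons" is the grip in N (left out, the last holds). Time passes only in rows, so rows that repeat a pose let the fingers close. It gives the time, the measured TCP pose, the force, the opening and the grip force at its end, in the units of the state.
- robot.get_obs(): the state, without advancing time (a new reading comes with each control period).
- robot.snapshot(name): name is "scene" or "side" or "wrist"; returns a dict with "image" (384x512x3 uint8, red, green, blue), "range_z" (384x512 float32, m along the optical axis (not along the pixel's ray), 0 where there is no reading), "K" (3x3 intrinsics, pixels), "T" (4x4, takes a point from camera to world coordinates). Camera axes: x right, y down, z forward; pixel columns grow to the right and rows downward; lengths in m; the calibration is good to about 2 mm. The wrist camera is an equidistant fisheye: a pixel r from the principal point sees the ray r / f radians off the axis. A picture is of the moment at which its call begins.
- robot.job_done(): hands the job in; it is judged then, once.
Trained networks look in a picture, given as the dict that the camera call returned (one of the last four; its "shot" number tells which), for a name from the list of things; names that differ only in an ending like _2 or _b are one class to them, and where a whole thing is asked for, a point or a joint stands for the part that bears it (a point fixed in the world has none). Each returns a list of dicts, best first, with "conf" (0 to 1); they miss things now and then, are a little off and sometimes report something else, mostly with a low value. They report only what shows in the picture. A call takes as long as a camera call. They do not tell look-alikes from the thing itself.
- robot.find_in(label, picture): "extent" ([left, top, right, bottom] in pixels, round what is visible of it).
- robot.trace(label, picture): "region" (384x512 bool, what is visible of it) and "extent" ([left, top, right, bottom] in pixels, round what is visible of it).
The state is a dict: "time": time; "qpos": joint angles; "dq": joint speeds; "joint_efforts": joint torques, N m; "tool_pos": TCP position; "tcp_rot": TCP orientation; "wrist_force": force on the tool from outside, world axes, zero at the start; "torque": the same for the moment, N m; "grip_width": finger opening in m; "gripper_force": force on a finger pad.
Only numpy, scipy, OpenCV 4.12 (cv2) and the standard library are available. Lean on these libraries where they do the work, as an engineer would, in place of code of your own. Each camera call takes 0.05 s, during which the arm holds its last target. There are 200 camera calls.

### The job

Get the basket of icing nozzles out of the child-safe soaking jar: press the orange cap down hard while turning it counter-clockwise to unlock it, lift it off and stand it open side down on the steel tray. Then draw the basket out by its blue tab and stand it upright on the same tray, without dropping either of them. Leave the jar standing where it is and do not knock the soap, the pepper mill or the salt shaker.

Things in the scene. Friction and masses are not known exactly. Their poses are not given: they have to be found in the camera images.
- jar: White plastic soaking jar with blue band and rubber foot, 84 mm diameter, body 80 mm high, loose, about 0.85 kg, upright on the black glass hob. Origin: centre of its underside; z up its axis. Inside, a straight round well 43 mm wide, floor 5 mm above the underside. Its weight and the pressing keep it from turning along; a grip 5 mm off the cap's centre drags it and loses up to 20 deg of turn.
- neck (a point): Centre of the jar's mouth, 102 mm above its underside: top of the neck, 50 mm in diameter (58 mm over its ledges). A grey spring ring on it pushes the cap up: 10 N with the cap locked, 13 N pressed 3 mm down, 16 N at the end of travel, 6 mm down. With the cap off the ring's top is 8 mm above this point.
- cap: Orange push-and-turn cap, 60 mm tall, hollow, open below, loose, 0.06 kg. Origin: centre of its lower rim, 90 mm above the jar's underside when locked; z up. To open: press it 4 to 5 mm down (3 mm frees it, 6 mm is the end) and, held down, turn it counter-clockwise seen from above: it can lift off from 43 deg on; a stop at 63 deg makes turning the hand farther harmless. Clear of the neck 10 mm up.
- cap_grip (a point): On the cap's axis, 43 mm above its lower rim: middle of its ribbed round grip, 55 mm in diameter, 26 to 60 mm above the rim, taken from above at any yaw. Below it the skirt flares to 68 mm; its shoulder, 23 mm above the rim, can be pushed on by the fingertips. Unpressed, three lugs in notches keep the cap from turning (play 3 deg): the whole jar would turn.
- basket: Lift-out basket standing in the jar's well under the cap, 133 mm tall, 0.09 kg, loose. Origin: centre of its flat underside, which rests on the well's floor; z up its stem. Steel wire basket 35 mm in diameter, 23 mm high, with three icing nozzles fixed in it, a 4 mm stem and a blue tab on top. It must rise 110 mm to come clear of the jar.
- tab (a point): Middle of the part of the basket's blue tab to pinch, 120 mm above the basket's underside. The tab is 10 mm thick along the basket's x, 26 mm wide along its y, and reaches from 97 to 133 mm above the underside; with the cap off its top 28 mm stand above the spring ring. Hidden inside the cap at first.
- tray: Flat rectangular steel drip tray with rounded corners, fixed, 140 mm along its x and 240 mm along its y. Origin: centre of its underside, on the hob. Its floor is 8 mm above the hob; rims 4 mm thick, 20 mm high. Cap and basket fit side by side, for instance 55 mm either side of the middle along y.
- dish_soap: Green dish soap bottle, 42x63x196 mm, bystander. Origin: centre of its underside.
- pepper_mill: Dark wooden pepper mill, 58 mm diameter, 150 mm tall, bystander. Origin: centre of its underside.
- salt_shaker: Glass salt shaker with a white top, 44 mm diameter, 90 mm tall, bystander. Origin: centre of its underside.
Not all that is in view belongs to the job. Leave any yellow look-alike of the jar alone.

How it is judged:
On the way, in this order (a step that is already met when the one before it is completed fails the run):
1. the cap is unlocked and lifted clear of the jar's neck (z of cap in the frame of jar above 0.115 m), for 0.1 s.
2. the cap stands open side down on the tray (angle between cap's own z axis and vertical below 0.12 rad and z of cap in the frame of tray between 0.003 and 0.013 m and linear speed of cap below 0.02 m/s and x of cap in the frame of tray between -0.06 and 0.06 m and y of cap in the frame of tray between -0.11 and 0.11 m), for 0.2 s.
3. the basket is drawn out of the jar (z of basket in the frame of jar above 0.11 m), for 0.1 s.
At the end, for the whole second after the job is handed in: The cap stands open side down and the basket stands upright on the tray's floor (each tilted less than 0.12 rad, within its rims, at rest); the jar stands upright on the hob within 60 mm of where it was (all of step 2 and angle between basket's own z axis and vertical below 0.12 rad and z of basket in the frame of tray between 0.003 and 0.013 m and linear speed of basket below 0.02 m/s and x of basket in the frame of tray between -0.06 and 0.06 m and y of basket in the frame of tray between -0.11 and 0.11 m and angle between jar's own z axis and vertical below 0.08 rad and height (world z) of jar below 0.008 m and distance of jar from where it was at the start of the episode below 0.06 m); the robot touches nothing.
It fails at once if the soap bottle, pepper mill or salt shaker is knocked (moved more than 25 mm) (distance of any of dish_soap, pepper_mill, salt_shaker from where it was at the start of the episode above 0.025 m).
It fails at once if the jar is tipped (more than 0.35 rad) (angle between jar's own z axis and vertical above 0.35 rad).
It fails at once if the cap is dropped (falls freely more than about 25 mm) (contact force between the fingers and cap below 0.01 N and linear speed of cap above 0.7 m/s).
It fails at once if the basket is dropped (falls freely more than about 25 mm) (contact force between the fingers and basket below 0.01 N and linear speed of basket above 0.7 m/s).
It also fails if it takes over 59 s, if anything falls off the work surface, if the arm or the gripper's body presses on something with over 40 N, if the wrist force passes 120 N, or if a joint passes its speed limit or range.

## Working session

There is one attempt and no reset: what is moved stays moved. The work goes in short steps, Python scripts to look and compute and a tool call to move; the robot and the scene stay as the last step left them, time stands still between calls to the robot, and variables do not carry over. Pictures are saved under pics/ and viewed, at most 10 in all, crops included, and the job is handed in when it is done.

Besides the shell and the picture viewer there is one more tool, called after "Call:" as name(argument=value, ...) on one line, values as JSON. play_rows: Moves the arm, as the interface text tells. Its arguments: {"type":"object","properties":{"motion":{"type":"string"},"newtons":{"type":"number"}},"required":["motion"]}

```bash
mkdir -p pics; cat > h.py <<'E'
import numpy as np, cv2
from cell import robot
def pts(s,m):
    v,u=np.nonzero(m&(s["range_z"]>0)); z=s["range_z"][v,u]; K=s["K"]
    p=np.stack([(u-K[0,2])/K[0,0]*z,(v-K[1,2])/K[1,1]*z,z],1)
    return p@s["T"][:3,:3].T+s["T"][:3,3]
def save(n,im): cv2.imwrite("pics/"+n+".png",im[:,:,::-1])
E
python3 - <<'E'
from h import *
S={n:robot.snapshot(n) for n in("scene","side")}
save("a",S["scene"]["image"]);save("b",S["side"]["image"])
for n,s in S.items():
  print(n,s["T"].round(3).tolist(),s["K"][0,0])
  for l in("jar","cap","tray","dish_soap","pepper_mill","salt_shaker"):
    for d in robot.trace(l,s)[:3]:
      p=pts(s,d["region"]); 
      if len(p): print(l,round(d["conf"],2),np.array(d["extent"]).round().tolist(),np.percentile(p,[3,50,97],axis=0).round(3).tolist())
o=robot.get_obs();print(o["time"],o["tool_pos"],o["tcp_rot"].round(3) if hasattr(o["tcp_rot"],"round") else o["tcp_rot"],o["grip_width"])
E
```

```text
scene [[-0.855, -0.391, 0.339, 0.331], [-0.518, 0.652, -0.553, 0.629], [-0.005, -0.649, -0.761, 0.934], [0.0, 0.0, 0.0, 1.0]] 404.5725747532431
jar 0.95 [170.0, 205.0, 205.0, 249.0] [[0.798, 0.156, 0.011], [0.832, 0.193, 0.08], [0.868, 0.227, 0.11]]
jar 0.62 [261.0, 261.0, 294.0, 295.0] [[0.519, 0.163, 0.002], [0.542, 0.209, 0.059], [0.593, 0.22, 0.091]]
cap 0.92 [267.0, 244.0, 294.0, 274.0] [[0.529, 0.159, 0.094], [0.553, 0.193, 0.144], [0.584, 0.212, 0.154]]
tray 0.62 [290.0, 161.0, 366.0, 234.0] [[0.504, -0.265, 0.006], [0.572, -0.142, 0.01], [0.64, -0.028, 0.022]]
tray 0.51 [228.0, 206.0, 247.0, 231.0] [[0.725, 0.081, 0.008], [0.736, 0.101, 0.055], [0.758, 0.11, 0.091]]
dish_soap 0.98 [184.0, 227.0, 212.0, 280.0] [[0.721, 0.242, 0.015], [0.734, 0.268, 0.102], [0.757, 0.286, 0.192]]
pepper_mill 0.68 [244.0, 160.0, 262.0, 200.0] [[0.748, -0.102, 0.001], [0.764, -0.023, 0.071], [0.796, -0.011, 0.141]]
salt_shaker 0.53 [228.0, 206.0, 244.0, 231.0] [[0.725, 0.081, 0.01], [0.736, 0.101, 0.057], [0.755, 0.11, 0.091]]
salt_shaker 0.23 [267.0, 242.0, 295.0, 277.0] [[0.528, 0.133, 0.004], 
[... 387 characters left out ...]
, 0.08]]
cap 0.73 [293.0, 198.0, 329.0, 240.0] [[0.532, 0.159, 0.091], [0.563, 0.199, 0.126], [0.589, 0.212, 0.151]]
tray 0.9 [254.0, 162.0, 314.0, 211.0] [[0.503, -0.267, 0.005], [0.574, -0.147, 0.008], [0.639, -0.027, 0.02]]
tray 0.42 [195.0, 158.0, 216.0, 220.0] [[0.75, -0.073, 0.008], [0.773, -0.019, 0.076], [0.796, -0.011, 0.139]]
dish_soap 0.64 [203.0, 206.0, 233.0, 307.0] [[0.722, 0.255, 0.011], [0.744, 0.274, 0.098], [0.764, 0.287, 0.189]]
pepper_mill 0.9 [196.0, 161.0, 217.0, 221.0] [[0.75, -0.037, 0.009], [0.773, -0.019, 0.075], [0.796, -0.011, 0.139]]
0.7 [0.26894614 0.56419359 0.30269298] [[-0.903  0.43   0.   ]
 [ 0.43   0.903  0.   ]
 [-0.     0.    -1.   ]] 0.08781286519551998
```

View images.

```bash
python3 -c "
import cv2,numpy as np
a=cv2.imread('pics/a.png');b=cv2.imread('pics/b.png')
cv2.imwrite('pics/c.png',np.hstack([cv2.resize(a[140:310,150:390],(390,276)),cv2.resize(b[140:310,130:370],(390,276))]))"
```

```text
(no output)
```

View pics/a.png

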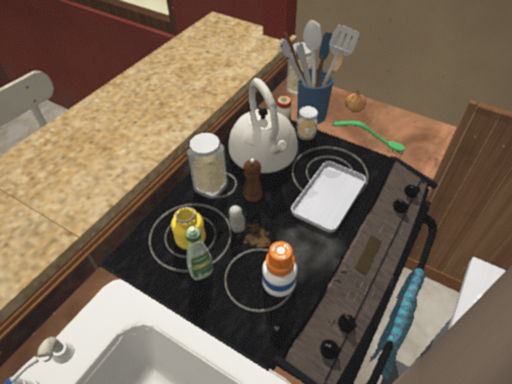

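View pics/c.png

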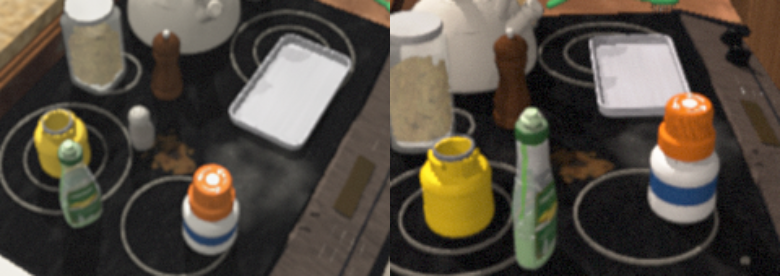

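White jar with blue band and orange cap (scene ~280,270) is the one: the other candidate at (188,227) is yellow and capless, a look-alike. The crop confirms it. The tray is at (330,197), the soap at (200,255), the mill at (252,180) and the shaker at (237,218).

```bash
cat >> h.py <<'E'
from scipy.optimize import least_squares
def circ(p,r,c0):
    f=least_squares(lambda c:np.hypot(p[:,0]-c[0],p[:,1]-c[1])-r,c0,loss="soft_l1",f_scale=.002)
    return f.x.round(4),np.sqrt(np.mean(f.fun**2)).round(4)
def shift(target,dyaw=0):
    o=robot.get_obs(); return (np.array(o["tcp_rot"]).T@(np.array(target)-o["tool_pos"])).round(4)
E
python3 - <<'E'
from h import *
for n in("scene","side"):
  s=robot.snapshot(n)
  p=pts(s,np.ones((384,512),bool)); q=p[np.hypot(p[:,0]-.557,p[:,1]-.18)<.06]
  for lo,hi,r in((.12,.146,.0275),(.095,.11,.034),(.02,.07,.042)):
    a=q[(q[:,2]>lo)&(q[:,2]<hi)]; print(n,lo,len(a),circ(a,r,[.557,.18]))
  print("top",np.percentile(q[:,2],99))
  t=p[(abs(p[:,0]-.572)<.1)&(abs(p[:,1]+.147)<.15)&(p[:,2]>.004)&(p[:,2]<.03)]
  print("tray",cv2.minAreaRect((t[:,:2]*1000).astype(np.float32)),np.percentile(t[:,2],[30,50]))
print(shift([.557,.18,.33]))
E
```

```text
scene 0.12 150 (array([0.5595, 0.179 ]), np.float64(0.0008))
scene 0.095 95 (array([0.5596, 0.1784]), np.float64(0.0007))
scene 0.02 321 (array([0.5602, 0.1779]), np.float64(0.0008))
top 0.1539472767092812
tray ((572.009033203125, -147.67538452148438), (297.94903564453125, 199.79208374023438), 89.9117431640625) [0.00869812 0.00993483]
side 0.12 347 (array([0.5581, 0.1782]), np.float64(0.0011))
side 0.095 229 (array([0.5579, 0.178 ]), np.float64(0.0011))
side 0.02 835 (array([0.5579, 0.1772]), np.float64(0.0011))
top 0.15137075667996872
tray ((579.839599609375, -159.16517639160156), (170.21885681152344, 276.01141357421875), 3.207066774368286) [0.00750489 0.00828377]
[-0.4254 -0.2228 -0.0274]
```

Call:
play_rows(motion="1 -0.05 -0.027 0 0;1 -0.1 -0.054 -0.005 0;1 -0.15 -0.08 -0.01 0;1 -0.2 -0.107 -0.015 0;1 -0.25 -0.133 -0.02 0;1 -0.3 -0.16 -0.025 0;1 -0.35 -0.187 -0.027 0;1 -0.4 -0.213 -0.027 0", newtons=40)

```text
time: 1.6
tool_pos: [0.507, 0.2415, 0.3289]
tcp_rot: [[-0.903, 0.43, 0.001], [0.43, 0.903, 0.001], [-0.001, 0.001, -1.0]]
wrist_force: [0.7, 1.3, -0.2]
grip_width: 0.0876
gripper_force: 0.0
```

```bash
python3 - <<'E'
from h import *
o=robot.get_obs();print(o["time"],o["tool_pos"],np.array(o["tcp_rot"]).round(3).tolist(),o["qpos"])
print(shift([.559,.178,.27]))
E
```

```text
1.6 [0.50699051 0.24150523 0.3289366 ] [[-0.903, 0.43, 0.001], [0.43, 0.903, 0.001], [-0.001, 0.001, -1.0]] [-0.65431416  0.27858685  0.15458789  1.72858438 -0.04688122  1.13672303
  0.64018406]
[-0.0742 -0.035   0.0589]
```

Call:
play_rows(motion="1 -0.03 -0.015 0 8;1 -0.06 -0.03 0 16;1 -0.074 -0.035 0.01 24;1 -0.074 -0.035 0.02 32;1 -0.074 -0.035 0.03 40;1 -0.074 -0.035 0.03 48;1 -0.074 -0.035 0.03 56;1 -0.074 -0.035 0.03 60")

```text
time: 2.4
tool_pos: [0.5577, 0.1799, 0.2981]
tcp_rot: [[-0.074, 0.997, -0.0], [0.997, 0.074, -0.0], [-0.0, -0.0, -1.0]]
wrist_force: [-0.5, -0.3, -0.4]
grip_width: 0.0874
gripper_force: 0.0
```

```bash
cat >> h.py <<'E'
def wpts(s):
    K=s["K"]; v,u=np.mgrid[:384,:512]; m=s["range_z"]>0
    x=(u[m]-K[0,2])/K[0,0]; y=(v[m]-K[1,2])/K[1,1]; r=np.hypot(x,y)+1e-9
    ok=r<1.4; z=s["range_z"][m][ok]; k=(np.tan(r)/r)[ok]
    p=np.stack([x[ok]*k*z,y[ok]*k*z,z],1); return p@s["T"][:3,:3].T+s["T"][:3,3], np.stack([u[m][ok],v[m][ok]],1)
E
python3 - <<'E'
from h import *
s=robot.snapshot("wrist"); save("w1",s["image"])
o=robot.get_obs();print(o["time"],o["tool_pos"],np.array(o["tcp_rot"]).round(3).tolist(),o["qpos"])
p,_=wpts(s); q=p[np.hypot(p[:,0]-.559,p[:,1]-.178)<.06]
t=q[(q[:,2]>.145)&(q[:,2]<.158)]; print(len(t),np.percentile(t,[1,50,99],axis=0).round(4)); print(cv2.minEnclosingCircle(np.float32(t[:,:2]*1000)))
for lo,hi,r in((.12,.144,.0275),(.092,.11,.034)):
    a=q[(q[:,2]>lo)&(q[:,2]<hi)]; print(len(a),circ(a,r,[.559,.178]))
print(shift([.559,.178,.27]))
E
```

```text
2.45 [0.55769496 0.17994373 0.29815834] [[-0.071, 0.997, -0.0], [0.997, 0.071, 0.0], [0.0, -0.0, -1.0]] [-0.68576734  0.35849495  0.38237051  1.72056708 -0.14813946  1.09105221
 -0.18528012]
3245 [[0.5313 0.1539 0.1456]
 [0.5566 0.1804 0.1501]
 [0.5819 0.2044 0.1521]]
((556.8737182617188, 178.14276123046875), 28.147489547729492)
325 (array([0.557 , 0.1783]), np.float64(0.0004))
182 (array([0.557, 0.178]), np.float64(0.0003))
[-0.002   0.0012  0.0282]
```

View pics/w1.png

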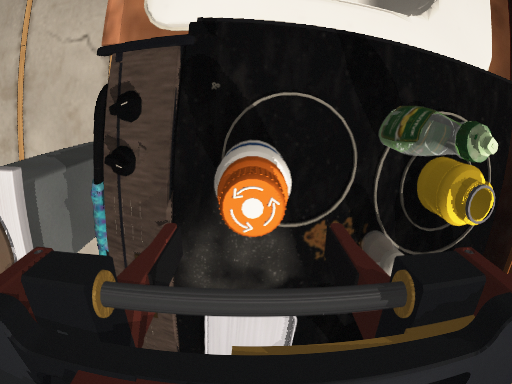

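Top view: orange cap at (252,208), matching the depth. The wrist estimate of its centre is (0.557, 0.178). Descending and checking the settled pose.

Call:
play_rows(motion="1 0 0 0.03 0;1 0 0 0.05 0;1 0 0 0.05 0;1 0 0 0.05 0")

```text
time: 2.85
tool_pos: [0.5579, 0.1798, 0.2486]
tcp_rot: [[-0.08, 0.997, -0.0], [0.997, 0.08, -0.0], [-0.0, -0.0, -1.0]]
wrist_force: [0.4, -0.8, -0.5]
grip_width: 0.0877
gripper_force: 0.0
```

```bash
python3 - <<'E'
from h import *
o=robot.get_obs();print(o["time"],o["tool_pos"]);print(shift([.5578,.178,.195]))
E
```

```text
2.85 [0.55787136 0.17979294 0.24858217]
[-0.0018 -0.0002  0.0536]
```

Call:
play_rows(motion="1 -0.002 0 0.025 0;1 -0.002 0 0.045 0;1 -0.002 0 0.0535 0;1 -0.002 0 0.0535 0;-1 -0.002 0 0.0535 0;-1 -0.002 0 0.0535 0;-1 -0.002 0 0.0535 0;-1 -0.002 0 0.0535 0", newtons=50)

```text
time: 3.65
tool_pos: [0.5581, 0.1779, 0.1953]
tcp_rot: [[-0.079, 0.997, 0.001], [0.997, 0.079, 0.001], [0.0, 0.001, -1.0]]
wrist_force: [0.2, 0.1, -0.4]
grip_width: 0.0594
gripper_force: 0.0
```

Call:
play_rows(motion="-1 0 0 0 0;-1 0 0 0 0;-1 0 0 0.002 0;-1 0 0 0.004 0;-1 0 0 0.005 0;-1 0 0 0.005 0")

```text
time: 4.25
tool_pos: [0.5575, 0.1779, 0.1907]
tcp_rot: [[-0.079, 0.997, -0.001], [0.997, 0.079, 0.001], [0.001, -0.001, -1.0]]
wrist_force: [-5.7, -2.2, 13.2]
grip_width: 0.0546
gripper_force: 50.0
```

Call:
play_rows(motion="-1 0 0 0.0015 0;-1 0 0 0.0017 0;-1 0 0 0.0017 0")

```text
time: 4.55
tool_pos: [0.5576, 0.1779, 0.1893]
tcp_rot: [[-0.079, 0.997, -0.001], [0.997, 0.079, 0.001], [0.001, -0.001, -1.0]]
wrist_force: [-6.8, -0.9, 14.3]
grip_width: 0.0548
gripper_force: 50.0
```

14.3 N means about 4.3 mm pressed, so I'm turning now (CCW from above is negative about the tool's z).

Call:
play_rows(motion="-1 0 0 0.0002 -7;-1 0 0 0.0002 -14;-1 0 0 0.0002 -21;-1 0 0 0.0002 -28;-1 0 0 0.0002 -35;-1 0 0 0.0002 -42;-1 0 0 0.0002 -49;-1 0 0 0.0002 -56")

```text
time: 5.35
tool_pos: [0.5583, 0.1777, 0.1895]
tcp_rot: [[-0.872, 0.489, 0.001], [0.489, 0.872, 0.001], [-0.001, 0.001, -1.0]]
wrist_force: [-4.8, -2.0, 13.7]
grip_width: 0.0544
gripper_force: 50.0
```

Call:
play_rows(motion="-1 0 0 0 -6;-1 0 0 0 -12;-1 0 0 0 -16;-1 0 0 0 -16;-1 0 0 0 -16")

```text
time: 5.85
tool_pos: [0.5591, 0.1777, 0.1897]
tcp_rot: [[-0.972, 0.234, 0.003], [0.234, 0.972, 0.001], [-0.003, 0.002, -1.0]]
wrist_force: [-1.7, -1.5, 12.3]
grip_width: 0.0547
gripper_force: 50.0
```

Call:
play_rows(motion="-1 0 0 -0.003 0;-1 0 0 -0.006 0;-1 0 0 -0.010 0;-1 0 0 -0.010 0")

```text
time: 6.25
tool_pos: [0.5586, 0.1777, 0.1984]
tcp_rot: [[-0.972, 0.234, 0.002], [0.234, 0.972, 0.0], [-0.002, 0.001, -1.0]]
wrist_force: [2.3, -0.8, 1.7]
grip_width: 0.0548
gripper_force: 50.0
```

```bash
python3 - <<'E'
from h import *
o=robot.get_obs();print(o["time"],o["tool_pos"],o["torque"],o["wrist_force"],o["qpos"])
s=robot.snapshot("side");save("s1",cv2.resize(s["image"][160:300,230:400],(680,560)))
E
```

```text
6.25 [0.55863034 0.17773319 0.19841361] [-0.08540059 -0.53275097 -0.07317534] [ 2.31323957 -0.77580902  1.65269741] [-0.4193984   0.45204517  0.03794854  1.80559939 -0.02099922  0.88246355
  0.9630664 ]
```

View pics/s1.png

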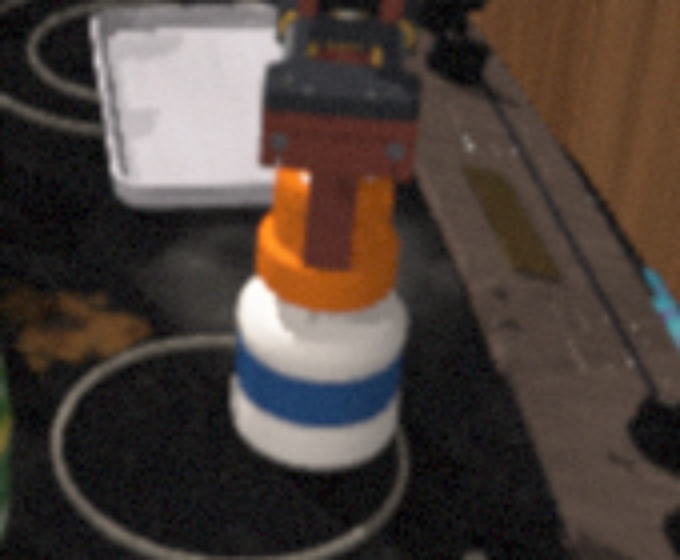

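The cap is free: 3 mm above its locked height with almost no force, and the rim is visible off the neck. Lifting.

Call:
play_rows(motion="-1 0 0 -0.01 0;-1 0 0 -0.025 0;-1 0 0 -0.045 0;-1 0 0 -0.065 0;-1 0 0 -0.085 0;-1 0 0 -0.1 0;-1 0 0 -0.1 0;-1 0 0 -0.1 0")

```text
time: 7.1
tool_pos: [0.5574, 0.1779, 0.2975]
tcp_rot: [[-0.973, 0.233, -0.001], [0.233, 0.973, -0.0], [0.001, -0.0, -1.0]]
wrist_force: [-0.6, -1.0, -0.4]
grip_width: 0.0548
gripper_force: 50.0
```

```bash
python3 - <<'E'
from h import *
o=robot.get_obs();print(o["time"],o["tool_pos"],o["wrist_force"],shift([.572,-.0925,.2984]))
E
```

```text
7.1 [0.55744848 0.17789532 0.29749103] [-0.62448164 -0.97693319 -0.35501082] [-0.0771 -0.2596 -0.0009]
```

Call:
play_rows(motion="-1 -0.009 -0.03 0 0;-1 -0.02 -0.068 0 0;-1 -0.032 -0.108 0 0;-1 -0.044 -0.148 0 0;-1 -0.056 -0.19 0 0;-1 -0.068 -0.23 0 0;-1 -0.077 -0.26 0 0;-1 -0.077 -0.26 0 0")

```text
time: 7.9
tool_pos: [0.571, -0.0987, 0.2965]
tcp_rot: [[-0.971, 0.24, -0.003], [0.24, 0.971, -0.003], [0.002, -0.003, -1.0]]
wrist_force: [-0.1, 0.7, -1.0]
grip_width: 0.0544
gripper_force: 50.0
```

Call:
play_rows(motion="-1 0 0 0.03 0;-1 0 0 0.07 0;-1 0 0 0.1 0;-1 0 0 0.13 0;-1 0 0 0.145 0;-1 0 0 0.15 0;-1 0 0 0.15 0")

```text
time: 8.6
tool_pos: [0.5715, -0.0922, 0.1467]
tcp_rot: [[-0.973, 0.233, -0.002], [0.233, 0.973, 0.0], [0.002, -0.0, -1.0]]
wrist_force: [0.4, -0.0, -0.3]
grip_width: 0.0544
gripper_force: 50.0
```

```bash
python3 - <<'E'
from h import *
o=robot.get_obs();print(o["time"],o["tool_pos"],o["wrist_force"],shift([.572,-.0925,.13]))
for n in("side","scene"):
  s=robot.snapshot(n);im=s["image"]; 
  p=pts(s,(im[:,:,0]>170)&(im[:,:,2]<90)&(im[:,:,1]<150))
  p=p[(np.hypot(p[:,0]-.572,p[:,1]+.09)<.08)]
  print(len(p),np.percentile(p,[1,50,99],axis=0).round(3).tolist())
  a=p[p[:,2]<p[:,2].min()+.022]; print(circ(a,.034,[.572,-.09]))
E
```

```text
8.6 [ 0.57150345 -0.09224226  0.14668181] [ 0.3542802  -0.04129348 -0.34284089] [-0.0006 -0.0001  0.0167]
165 [[0.578, -0.1, 0.043], [0.595, -0.074, 0.062], [0.605, -0.058, 0.103]]
(array([ 0.5719, -0.0928]), np.float64(0.0018))
5 [[0.566, -0.072, 0.103], [0.568, -0.068, 0.104], [0.571, -0.068, 0.108]]
(array([ 0.5922, -0.093 ]), np.float64(0.0015))
```

Call:
play_rows(motion="-1 0 0 0.015 0;-1 0 0 0.025 0;-1 0 0 0.03 0;-1 0 0 0.032 0;-1 0 0 0.032 0")

```text
time: 9.2
tool_pos: [0.572, -0.093, 0.1154]
tcp_rot: [[-0.972, 0.233, -0.001], [0.233, 0.972, 0.0], [0.001, -0.0, -1.0]]
wrist_force: [0.2, 0.5, 1.5]
grip_width: 0.0545
gripper_force: 50.0
```

Call:
play_rows(motion="-1 0 0 0.001 0;-1 0 0 0.0015 0;-1 0 0 0.0015 0")

```text
time: 9.5
tool_pos: [0.5723, -0.093, 0.1145]
tcp_rot: [[-0.972, 0.233, 0.0], [0.233, 0.972, 0.0], [-0.0, 0.0, -1.0]]
wrist_force: [-0.3, -0.8, -0.5]
grip_width: 0.0545
gripper_force: 50.0
```

Call:
play_rows(motion="-1 0 0 0.001 0;-1 0 0 0.002 0;-1 0 0 0.003 0;-1 0 0 0.003 0")

```text
time: 9.9
tool_pos: [0.5723, -0.0931, 0.1129]
tcp_rot: [[-0.972, 0.233, 0.001], [0.233, 0.972, 0.0], [-0.001, 0.001, -1.0]]
wrist_force: [-3.8, 0.7, 15.1]
grip_width: 0.0545
gripper_force: 50.0
```

Touchdown (15 N). Easing off and releasing.

Call:
play_rows(motion="-1 0 0 -0.001 0;-1 0 0 -0.0015 0;1 0 0 -0.0015 0;1 0 0 -0.0015 0;1 0 0 -0.0015 0;1 0 0 -0.0015 0;1 0 0 -0.0015 0;1 0 0 -0.0015 0")

```text
time: 10.7
tool_pos: [0.5722, -0.0929, 0.1128]
tcp_rot: [[-0.972, 0.233, -0.0], [0.233, 0.972, 0.0], [0.0, 0.0, -1.0]]
wrist_force: [-0.2, 0.7, 0.5]
grip_width: 0.0878
gripper_force: 0.0
```

Call:
play_rows(motion="1 0 0 0 0;1 0 0 -0.03 0;1 0 0 -0.07 0;1 0 0 -0.11 0;1 0 0 -0.15 0;1 0 0 -0.19 0;1 0 0 -0.22 0;1 0 0 -0.22 0")

```text
time: 11.5
tool_pos: [0.5737, -0.0933, 0.3376]
tcp_rot: [[-0.972, 0.233, 0.008], [0.233, 0.972, -0.0], [-0.008, 0.001, -1.0]]
wrist_force: [0.6, 0.1, 0.4]
grip_width: 0.0877
gripper_force: 0.0
```

```bash
python3 - <<'E'
from h import *
o=robot.get_obs();print(o["time"],o["tool_pos"],o["qpos"])
for n in("side","scene"):
  s=robot.snapshot(n);save("d_"+n,s["image"])
  for l in("cap","tab","basket","jar"):
    for d in robot.trace(l,s)[:2]:
      p=pts(s,d["region"])
      if len(p): print(n,l,round(d["conf"],2),np.array(d["extent"]).round().tolist(),np.percentile(p,[3,50,97],axis=0).round(3).tolist())
  p=pts(s,np.ones((384,512),bool)); 
  a=p[np.hypot(p[:,0]-.572,p[:,1]+.093)<.05]
  for lo,hi,r in((.036,.062,.0275),(.012,.028,.034)):
    b=a[(a[:,2]>lo)&(a[:,2]<hi)]; print("cap",circ(b,r,[.572,-.093]))
  a=p[np.hypot(p[:,0]-.558,p[:,1]-.178)<.06]; b=a[(a[:,2]>.02)&(a[:,2]<.07)]; print("jar",circ(b,.042,[.558,.178]))
  b=a[a[:,2]>.115]; print("tab",len(b),b.mean(0).round(4),b.max(0).round(4),b.min(0).round(4))
print(shift([.54,.12,.335]))
a=cv2.imread("pics/d_side.png");b=cv2.imread("pics/d_scene.png")
cv2.imwrite("pics/e.png",np.hstack([cv2.resize(a[150:300,230:370],(395,423)),cv2.resize(b[150:310,230:380],(397,423))]))
E
```

```text
11.5 [ 0.57366023 -0.09331188  0.33764612] [-0.05021131  0.30320952  0.1644369   1.67489582 -0.05383818  1.15993421
  1.46322743]
side cap 0.63 [272.0, 172.0, 298.0, 203.0] [[0.544, -0.113, 0.007], [0.577, -0.072, 0.04], [0.605, -0.058, 0.069]]
side tab 0.65 [306.0, 206.0, 317.0, 226.0] [[0.55, 0.173, 0.106], [0.562, 0.186, 0.124], [0.57, 0.191, 0.138]]
side basket 0.55 [310.0, 208.0, 318.0, 224.0] [[0.549, 0.173, 0.104], [0.561, 0.185, 0.123], [0.57, 0.191, 0.138]]
side jar 0.84 [148.0, 221.0, 192.0, 286.0] [[0.798, 0.164, 0.003], [0.834, 0.212, 0.069], [0.872, 0.228, 0.107]]
side jar 0.74 [290.0, 219.0, 333.0, 281.0] [[0.527, 0.162, 0.006], [0.567, 0.206, 0.067], [0.599, 0.22, 0.108]]
cap (array([ 0.5735, -0.0927]), np.float64(0.0017))
cap (array([ 0.5735, -0.0932]), np.float64(0.0016))
jar (array([0.5593, 0.177 ]), np.float64(0.0011))
tab 127 [0.5606 0.1831 0.1287] [0.571  0.1921 0.1394] [0.5487 0.1703 0.115 ]
scene cap 0.76 [310.0, 187.0, 333.0, 218.0] [[0.544, -0.111, 0.014], [0.569, -0.075, 0.055], [0.6, -0.059, 0.072]]
scene cap 0.39 [260.0, 252.0, 295.0, 292.0] [[0.521, 0.157
[... 176 characters left out ...]
ket 0.45 [277.0, 249.0, 285.0, 262.0] [[0.552, 0.175, 0.108], [0.559, 0.183, 0.127], [0.566, 0.19, 0.141]]
scene basket 0.4 [185.0, 228.0, 212.0, 281.0] [[0.721, 0.243, 0.013], [0.734, 0.268, 0.103], [0.757, 0.286, 0.193]]
scene jar 0.82 [260.0, 248.0, 297.0, 294.0] [[0.521, 0.157, 0.003], [0.551, 0.2, 0.076], [0.597, 0.22, 0.112]]
scene jar 0.57 [169.0, 206.0, 205.0, 249.0] [[0.799, 0.161, 0.012], [0.832, 0.2, 0.08], [0.863, 0.227, 0.111]]
cap (array([ 0.5747, -0.0922]), np.float64(0.0013))
cap (array([ 0.5743, -0.0923]), np.float64(0.0059))
jar (array([0.5615, 0.1782]), np.float64(0.0073))
tab 97 [0.5598 0.1823 0.1309] [0.5711 0.1987 0.1417] [0.5473 0.1687 0.1152]
[ 0.0808  0.1996 -0.0029]
```

View pics/e.png

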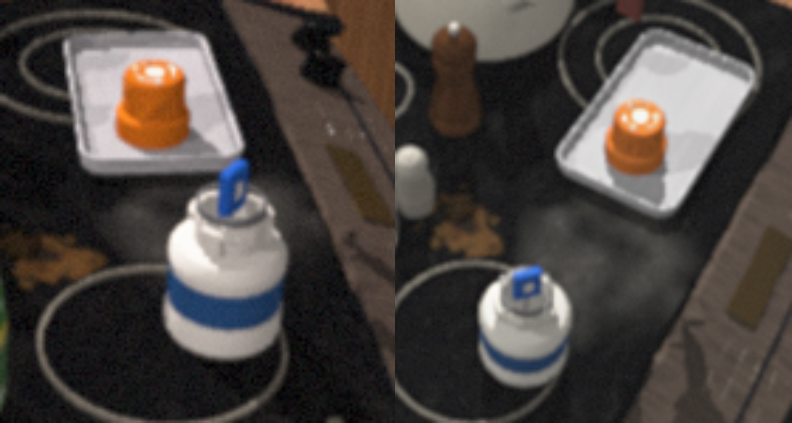

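Cap stands upright on the tray (side crop 152,105); blue tab sticks up out of the jar (232,188). Moving above the jar to measure the tab's yaw from near.

Call:
play_rows(motion="1 0.012 0.035 0 0;1 0.024 0.075 0 0;1 0.036 0.115 0 0;1 0.048 0.155 0 0;1 0.06 0.195 0 0;1 0.07 0.235 0 0;1 0.0775 0.26 0.02 0;1 0.0775 0.26 0.03 0")

```text
time: 12.8
tool_pos: [0.556, 0.1829, 0.3012]
tcp_rot: [[-0.974, 0.227, -0.002], [0.227, 0.974, 0.002], [0.002, 0.001, -1.0]]
wrist_force: [-0.1, -0.1, -1.3]
grip_width: 0.0883
gripper_force: 0.0
```

```bash
cat > t.py <<'E'
from h import *
s=robot.snapshot("wrist"); save("w%d"%s["shot"],s["image"])
o=robot.get_obs();R=np.array(o["tcp_rot"]);print(o["time"],o["tool_pos"],R.round(3).tolist(),o["qpos"])
p,uv=wpts(s); im=s["image"].astype(int); c=im[uv[:,1],uv[:,0]]
k=(c[:,2]>90)&(c[:,2]>c[:,0]+60)&(np.hypot(p[:,0]-.559,p[:,1]-.178)<.06)&(p[:,2]>.112)
b=p[k]; print(len(b),b.min(0).round(3),b.max(0).round(3))
t=b[b[:,2]>b[:,2].max()-.006]; r=cv2.minAreaRect(np.float32(t[:,:2]*1000)); print("top",len(t),r,t[:,2].mean())
q=cv2.boxPoints(r); e=max((q[1]-q[0],q[2]-q[1]),key=np.linalg.norm); wide=e/np.linalg.norm(e)
thin=np.array([-wide[1],wide[0]]); 
if thin@R[:2,1]<0: thin=-thin
a=np.degrees(np.arctan2(R[0,1]*thin[1]-R[1,1]*thin[0],thin@R[:2,1])); print("turn tool by",-a,"thin",thin)
E
python3 t.py
```

```text
12.85 [0.55600837 0.17968367 0.29968856] [[-0.973, 0.229, -0.004], [0.229, 0.973, -0.001], [0.004, -0.002, -1.0]] [-0.42116003  0.34552904  0.03381688  1.70183488 -0.01345334  1.09845382
  0.95612108]
301 [0.548 0.167 0.115] [0.568 0.189 0.14 ]
top 291 ((558.1763305664062, 177.955322265625), (25.071319580078125, 10.23023509979248), 47.42888641357422) 0.1374033509748623
turn tool by -60.692907838019515 thin [-0.73643917  0.67650384]
```

Call:
play_rows(motion="1 0 0 0 8.5;1 0 0 0 17;1 0 0 0 25.5;1 0 0 0 34;1 0 0 0 42.5;1 0 0 0 51;1 0 0 0 59.5;1 0 0 0 60")

```text
time: 13.65
tool_pos: [0.5578, 0.1762, 0.3031]
tcp_rot: [[-0.28, 0.96, 0.0], [0.96, 0.28, -0.001], [-0.001, 0.0, -1.0]]
wrist_force: [-0.2, 0.2, -1.3]
grip_width: 0.0878
gripper_force: 0.0
```

Call:
play_rows(motion="1 0 0 0 8.5;1 0 0 0 17;1 0 0 0 25.5;1 0 0 0 34;1 0 0 0 42.5;1 0 0 0 51;1 0 0 0 59;1 0 0 0 59")

```text
time: 14.45
tool_pos: [0.5576, 0.1769, 0.3029]
tcp_rot: [[0.675, 0.738, 0.0], [0.738, -0.675, -0.001], [-0.0, 0.0, -1.0]]
wrist_force: [0.3, 0.3, -0.2]
grip_width: 0.088
gripper_force: 0.0
```

```bash
echo 'print(shift([.5583,.178,.193]))' >> t.py; python3 t.py
```

```text
14.5 [0.55754781 0.17711659 0.3029167 ] [[0.672, 0.741, 0.0], [0.741, -0.672, -0.0], [-0.0, 0.0, -1.0]] [-0.72101507  0.35693125  0.43444636  1.71966701 -0.16518483  1.10139382
 -0.97224882]
365 [0.518 0.167 0.112] [0.57  0.199 0.256]
top 2 ((518.4569091796875, 199.28533935546875), (0.4887894093990326, 0.0), -133.25816345214844) 0.2555437762973598
turn tool by 1.0536094934802809 thin [ 0.7282586 -0.6853024]
[ 1.200e-03 -1.000e-04  1.099e-01]
```

Call:
play_rows(motion="1 0.001 0 0.03 0.5;1 0.001 0 0.06 0.5;1 0.001 0 0.06 0.5;1 0.001 0 0.06 0.5")

```text
time: 14.9
tool_pos: [0.5582, 0.1782, 0.2432]
tcp_rot: [[0.68, 0.733, -0.001], [0.733, -0.68, -0.001], [-0.001, -0.0, -1.0]]
wrist_force: [0.8, 0.5, -0.2]
grip_width: 0.0878
gripper_force: 0.0
```

```bash
sed -i 's/&(p\[:,2\]>.112)/\&(p[:,2]>.112)\&(p[:,2]<.145)/' t.py; python3 t.py
```

```text
14.95 [0.55873923 0.17840316 0.24402688] [[0.68, 0.733, 0.001], [0.733, -0.68, 0.0], [0.001, 0.001, -1.0]] [-0.70495861  0.41924631  0.41741252  1.78218879 -0.19988381  0.98077052
 -0.95625921]
599 [0.548 0.167 0.112] [0.57 0.19 0.14]
top 488 ((558.4839477539062, 178.4365997314453), (25.902585983276367, 9.050853729248047), 47.058292388916016) 0.1373292186687199
turn tool by 0.0713011404580932 thin [ 0.73204714 -0.68125397]
[-0.0006 -0.0001  0.051 ]
```

Two wrist views agree. Descending to grasp with the tips just above the ring.

Call:
play_rows(motion="1 0 0 0.025 0;1 0 0 0.045 0;1 0 0 0.051 0;1 0 0 0.051 0;-1 0 0 0.051 0;-1 0 0 0.051 0;-1 0 0 0.051 0;-1 0 0 0.051 0", newtons=25)

```text
time: 15.75
tool_pos: [0.5583, 0.1788, 0.1924]
tcp_rot: [[0.682, 0.732, 0.001], [0.732, -0.682, 0.0], [0.001, 0.0, -1.0]]
wrist_force: [0.5, 0.4, -0.7]
grip_width: 0.0594
gripper_force: 0.0
```

Call:
play_rows(motion="-1 0 0 0 0;-1 0 0 0 0;-1 0 0 0 0;-1 0 0 0 0;-1 0 0 0 0")

```text
time: 16.25
tool_pos: [0.5581, 0.1787, 0.1918]
tcp_rot: [[0.682, 0.732, -0.0], [0.732, -0.682, 0.0], [-0.0, -0.0, -1.0]]
wrist_force: [0.2, -0.1, -0.0]
grip_width: 0.0193
gripper_force: 0.0
```

Call:
play_rows(motion="-1 0 0 0 0;-1 0 0 0 0;-1 0 0 0 0;-1 0 0 0 0")

```text
time: 16.65
tool_pos: [0.558, 0.1787, 0.1917]
tcp_rot: [[0.682, 0.732, -0.0], [0.732, -0.682, -0.0], [-0.0, -0.0, -1.0]]
wrist_force: [-0.0, 0.3, -1.3]
grip_width: 0.0098
gripper_force: 25.0
```

Call:
play_rows(motion="-1 0 0 -0.005 0;-1 0 0 -0.015 0;-1 0 0 -0.03 0;-1 0 0 -0.045 0;-1 0 0 -0.06 0;-1 0 0 -0.075 0;-1 0 0 -0.09 0;-1 0 0 -0.09 0")

```text
time: 17.45
tool_pos: [0.5591, 0.1788, 0.2846]
tcp_rot: [[0.682, 0.731, 0.004], [0.731, -0.682, 0.002], [0.004, 0.002, -1.0]]
wrist_force: [0.4, 0.3, -1.6]
grip_width: 0.0099
gripper_force: 25.0
```

Call:
play_rows(motion="-1 0 0 -0.02 0;-1 0 0 -0.04 0;-1 0 0 -0.055 0;-1 0 0 -0.06 0;-1 0 0 -0.06 0")

```text
time: 17.95
tool_pos: [0.5581, 0.1787, 0.342]
tcp_rot: [[0.682, 0.732, 0.001], [0.732, -0.682, 0.0], [0.001, 0.0, -1.0]]
wrist_force: [-0.6, 0.2, -0.5]
grip_width: 0.0099
gripper_force: 25.0
```

```bash
python3 - <<'E'
from h import *
o=robot.get_obs();print(o["time"],o["tool_pos"],o["wrist_force"],o["qpos"],shift([.572,-.2025,.34]))
s=robot.snapshot("side")
for l in("basket","tab","jar"):
  for d in robot.trace(l,s)[:2]:
      p=pts(s,d["region"]); print(l,round(d["conf"],2),np.percentile(p,[3,50,97],axis=0).round(3).tolist())
E
```

```text
17.95 [0.55814947 0.17870935 0.3420108 ] [-0.59266212  0.19632638 -0.46321785] [-0.73396463  0.32574999  0.44687732  1.66667183 -0.15023636  1.18238594
 -1.00078087] [-0.2694  0.27    0.0018]
basket 0.86 [[0.502, -0.119, 0.007], [0.561, 0.186, 0.176], [0.574, 0.196, 0.285]]
tab 0.73 [[0.492, -0.11, 0.001], [0.561, 0.185, 0.176], [0.575, 0.196, 0.285]]
jar 0.62 [[0.798, 0.164, 0.008], [0.833, 0.213, 0.069], [0.87, 0.228, 0.106]]
```

Call:
play_rows(motion="-1 -0.01 0.01 0 0;-1 -0.028 0.028 0 0;-1 -0.048 0.048 0 0;-1 -0.07 0.07 0 0;-1 -0.092 0.092 0 0;-1 -0.114 0.114 0 0;-1 -0.136 0.136 0 0;-1 -0.158 0.158 0 0")

```text
time: 18.95
tool_pos: [0.5654, -0.0471, 0.3415]
tcp_rot: [[0.682, 0.731, -0.0], [0.731, -0.682, -0.0], [-0.001, -0.0, -1.0]]
wrist_force: [0.5, 0.5, -1.9]
grip_width: 0.0095
gripper_force: 25.0
```

Call:
play_rows(motion="-1 -0.022 0.022 0 0;-1 -0.044 0.044 0 0;-1 -0.066 0.066 0 0;-1 -0.085 0.085 0 0;-1 -0.1 0.1 0 0;-1 -0.109 0.11 0 0;-1 -0.111 0.112 0 0;-1 -0.111 0.112 0 0")

```text
time: 19.75
tool_pos: [0.572, -0.2022, 0.3415]
tcp_rot: [[0.682, 0.731, -0.0], [0.731, -0.682, 0.0], [-0.0, -0.001, -1.0]]
wrist_force: [-0.1, -0.3, -0.1]
grip_width: 0.0097
gripper_force: 25.0
```

Call:
play_rows(motion="-1 0 0 0.015 0;-1 0 0 0.04 0;-1 0 0 0.065 0;-1 0 0 0.09 0;-1 0 0 0.105 0;-1 0 0 0.11 0;-1 0 0 0.11 0;-1 0 0 0.11 0")

```text
time: 20.55
tool_pos: [0.5728, -0.2022, 0.2329]
tcp_rot: [[0.682, 0.732, 0.001], [0.732, -0.682, -0.0], [0.001, 0.001, -1.0]]
wrist_force: [0.4, 0.5, -0.8]
grip_width: 0.0098
gripper_force: 25.0
```

```bash
python3 - <<'E'
from h import *
o=robot.get_obs();print(o["time"],o["tool_pos"],o["wrist_force"],o["qpos"],shift([.572,-.2025,.2]))
for n in("side","scene"):
  s=robot.snapshot(n); save("f_"+n,s["image"])
  for l in("basket","tab"):
    for d in robot.trace(l,s)[:1]:
      p=pts(s,d["region"]); print(l,round(d["conf"],2),d["extent"],np.percentile(p,[3,50,97],axis=0).round(3).tolist())
a=cv2.imread("pics/f_side.png");b=cv2.imread("pics/f_scene.png")
cv2.imwrite("pics/g.png",np.hstack([cv2.resize(a[90:240,230:370],(395,423)),cv2.resize(b[90:250,270:420],(397,423))]))
E
```

```text
20.55 [ 0.572763   -0.20219295  0.23286179] [ 0.38699376  0.53363639 -0.82485592] [-0.13207643  0.48616076  0.54287037  1.74696945 -0.29350189  0.9884238
 -0.22765961] [-0.0008 -0.0004  0.0329]
basket 0.59 [272.1, 117.4, 285.5, 164.2] [[0.533, -0.454, -0.013], [0.576, -0.194, 0.064], [0.59, -0.186, 0.171]]
tab 0.62 [273.8, 121.7, 283.5, 166.4] [[0.558, -0.321, 0.001], [0.577, -0.193, 0.063], [0.59, -0.185, 0.172]]
basket 0.46 [333.1, 142.2, 345.4, 176.8] [[0.561, -0.257, 0.013], [0.576, -0.195, 0.062], [0.595, -0.184, 0.17]]
tab 0.55 [261.6, 248.5, 295.5, 294.0] [[0.521, 0.156, 0.012], [0.553, 0.198, 0.077], [0.593, 0.22, 0.112]]
```

View pics/g.png

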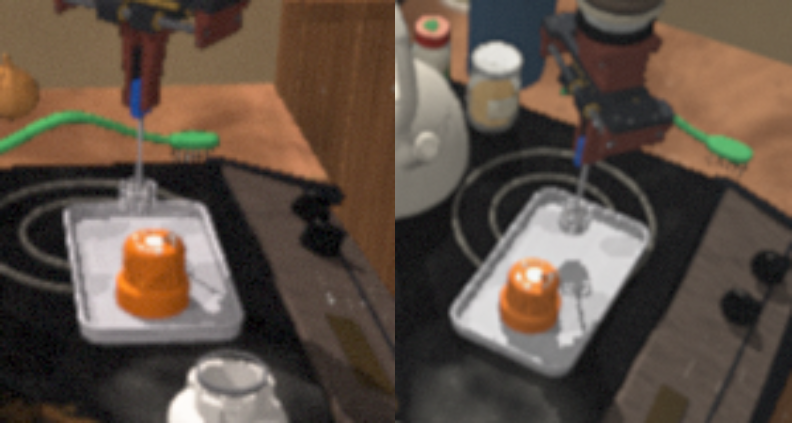

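Basket hangs straight over the far half of the tray (side crop 138,195), cap still upright. Lowering.

Call:
play_rows(motion="-1 0 0 0.012 0;-1 0 0 0.024 0;-1 0 0 0.032 0;-1 0 0 0.035 0;-1 0 0 0.036 0;-1 0 0 0.036 0")

```text
time: 21.45
tool_pos: [0.5722, -0.2023, 0.1957]
tcp_rot: [[0.682, 0.731, -0.0], [0.731, -0.682, -0.0], [-0.0, -0.0, -1.0]]
wrist_force: [-0.3, 0.5, -0.3]
grip_width: 0.0097
gripper_force: 25.0
```

Call:
play_rows(motion="-1 0 0 0.001 0;-1 0 0 0.002 0;-1 0 0 0.002 0")

```text
time: 21.75
tool_pos: [0.5725, -0.2024, 0.1947]
tcp_rot: [[0.682, 0.732, 0.001], [0.732, -0.682, -0.0], [0.001, 0.001, -1.0]]
wrist_force: [-0.2, 0.7, 4.2]
grip_width: 0.0098
gripper_force: 25.0
```

Call:
play_rows(motion="-0.5 0 0 -0.0003 0;-0.5 0 0 -0.0003 0;-0.5 0 0 -0.0003 0;-0.3 0 0 -0.0003 0;-0.3 0 0 -0.0003 0;-0.3 0 0 -0.0003 0;-0.3 0 0 -0.0003 0")

```text
time: 22.45
tool_pos: [0.5722, -0.2022, 0.1941]
tcp_rot: [[0.682, 0.732, -0.0], [0.732, -0.682, 0.0], [0.0, -0.0, -1.0]]
wrist_force: [0.4, -0.0, 0.2]
grip_width: 0.0304
gripper_force: 0.0
```

Call:
play_rows(motion="-0.3 0 0 -0.01 0;-0.3 0 0 -0.03 0;-0.3 0 0 -0.06 0;-0.3 0 0 -0.1 0;-0.3 0 0 -0.13 0;-0.3 0 0 -0.13 0")

```text
time: 23.05
tool_pos: [0.5735, -0.2034, 0.3294]
tcp_rot: [[0.682, 0.731, 0.008], [0.731, -0.682, -0.002], [0.004, 0.007, -1.0]]
wrist_force: [0.8, -0.5, 1.1]
grip_width: 0.0307
gripper_force: 0.0
```

```bash
python3 - <<'E'
from h import *
o=robot.get_obs();print(o["time"],o["tool_pos"],o["wrist_force"],o["grip_width"])
for n in("side","scene"):
  s=robot.snapshot(n); save("i_"+n,s["image"])
  p=pts(s,np.ones((384,512),bool)); a=p[np.hypot(p[:,0]-.572,p[:,1]+.2025)<.03]
  for lo,hi in((.012,.03),(.106,.145)):
    b=a[(a[:,2]>lo)&(a[:,2]<hi)]; print(n,lo,len(b),np.median(b,axis=0).round(4),b[:,2].max())
  a=p[np.hypot(p[:,0]-.558,p[:,1]-.178)<.06]; b=a[(a[:,2]>.02)&(a[:,2]<.07)]; print("jar",circ(b,.042,[.558,.178]))
a=cv2.imread("pics/i_side.png");b=cv2.imread("pics/i_scene.png")
cv2.imwrite("pics/j.png",np.hstack([cv2.resize(a[90:290,190:380],(395,423)),cv2.resize(b[130:300,240:390],(397,423))]))
E
```

```text
23.05 [ 0.57353071 -0.20336888  0.32944683] [ 0.76158815 -0.48632632  1.06950501] 0.030653164485244237
side 0.012 41 [ 0.5843 -0.1986  0.0237] 0.02988794017578844
side 0.106 102 [ 0.5747 -0.1957  0.1255] 0.1423017987266471
jar (array([0.5592, 0.1771]), np.float64(0.0011))
scene 0.012 79 [ 0.5722 -0.1955  0.0203] 0.029801385692265425
scene 0.106 93 [ 0.5738 -0.1974  0.1289] 0.14465260953783488
jar (array([0.5613, 0.1783]), np.float64(0.0088))
```

View pics/j.png

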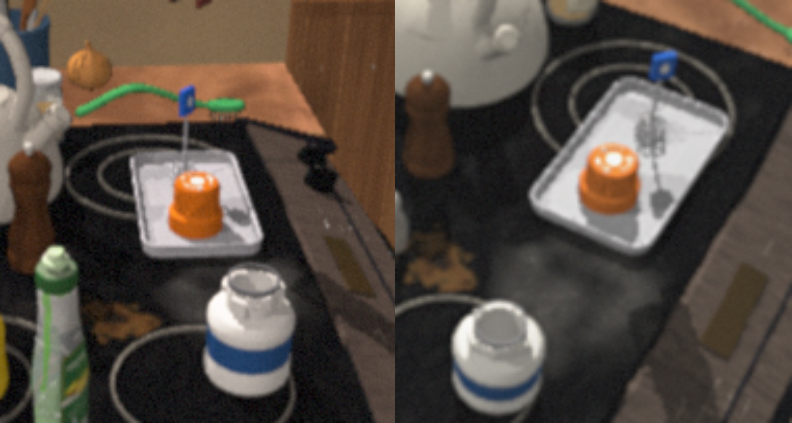

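Basket (tab at 186,100 in the side crop) and cap (197,205) both stand upright on the tray. The jar hasn't moved and the hand is clear, so I'm handing in.

Call:
play_rows(motion="-0.3 0 0 0 0;-0.3 0 0 0 0")

```text
time: 23.35
tool_pos: [0.5717, -0.2019, 0.3229]
tcp_rot: [[0.682, 0.732, -0.002], [0.732, -0.682, 0.0], [-0.001, -0.002, -1.0]]
wrist_force: [0.8, -0.2, -0.1]
grip_width: 0.0307
gripper_force: 0.0
```

```bash
python3 -c "
from cell import robot
print(robot.job_done())"
```

```text
the job is handed in; nothing more can be done
None
```

The job is handed in at about 23 s (no verdict came back): the last pictures show the cap open side down and the basket upright on the tray, the jar within about 2 mm of its start, and no sign that the soap, pepper mill or salt shaker was touched.

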